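Grade mixed grinding balls on a sloped bar board

ROBOT

A 6-joint arm with a two-finger parallel gripper is mounted at the origin on the work surface. World frame = base frame: x ahead of the robot, y to its left, z up, the work surface at z = 0. Lengths are in m, angles in rad, forces in N, time in s.
With the tool pointing down it reaches from about 0.3 to 0.875 m from the base axis. Payload 6.4 kg.
Tool frame: the origin (TCP) lies on the mounting face of the last link; the fingertips stand 173 mm ahead of it and the grasp point (between the pads) lies 155 mm ahead of it (ctrl.grip_point_offset is the distance from the TCP to the grasp point, in m); z points along the fingers, y is the line along which they close (so a half turn about z gives the same grasp; the last joint's range is limited). The gripper opens to 85 mm and grips with 20 to 120 N. Pads are 22 mm wide; open, the fingers measure 114 mm over their backs; the gripper's body (76 mm by 85 mm) begins 54 mm behind the grasp point. The pads swing forward as they close: fully open they stand 13 mm farther back than shut.
Start: joints at [-1.461, 0.181, 1.607, -0, 1.354, -0.206], TCP at [0.179, -0.547, 0.405] pointing down, gripper open.
Joint ranges: [-2.99, 2.99], [-0.89, 2.07], [0.3, 2.58], [-1.14, 4.28], [0, 2.63], [-3.12, 3.12]. Speed limits (rad/s): [2.57, 2.57, 3.01, 3.14, 3.14, 3.14].

INTERFACE

Orientations are given as a unit quaternion [w, x, y, z].
In Python, from bench import status, imaging, ctrl, models gives the robot as it stands.
- The arm moves only by the tool send_rows, never from a script. Its argument "commands" is a list that holds one entry, the list of rows, each a list of 6 numbers: the shift along the tool's x, y, z normalised to -1 to 1, where 1 is 3 cm, then the turn, a rotation vector about the tool's x, y, z normalised to -1 to 1, where 1 is 0.1 rad. A call has 1 to 8 rows; each row shifts and turns the commanded pose from where the row before left it, along the tool's axes as they then stand; what a row does not reach is not made up. A row lasts 1/12 s, in which the tool goes at most 41.7 mm and 7.16 degrees, less where a joint would pass 70% of its speed; a pose out of reach is approached as far as the arm can. A call with a number of a shift or a turn outside -1 to 1 is refused whole. A call with a gripper value outside its range is refused whole. "jaw" is the opening, from 0 (shut) to 1 (fully open), set as the call begins (left out, the last holds). The fingers move at their own pace and stop on an object; the grip force is fixed at half the most. Time passes only in rows, so rows that do not move let the fingers close. It gives the time, the measured TCP pose, the force, the opening and the grip force at its end, in the units of the state.
- status.get_obs(): the state, without advancing time (a new reading comes with each control period).
- imaging.camera(name): name is "side" or "top"; returns a dict with "image" (384x512x3 uint8, blue, green, red), "depth" (384x512 float32, m along the optical axis (not along the pixel's ray), 0 where there is no reading), "mtx" (3x3 intrinsics, pixels), "k1" (the pictures are not rectified: a ray, as slopes to the right and down, at radius r is drawn at 1 + k1 r^2 times it, then the intrinsics apply), "pose" (4x4, takes a point from camera to world coordinates). Camera axes: x right, y down, z forward; pixel columns grow to the right and rows downward; lengths in m; the calibration is good to about 2 mm. A picture is of the moment at which its call begins.
- ctrl.hand_in(): hands the job in; it is judged then, once.
Trained networks look in a picture, given as the dict that the camera call returned (one of the last four; its "shot" number tells which), for a name from the list of things; names that differ only in an ending like _2 or _b are one class to them, and where a whole thing is asked for, a point or a joint stands for the part that bears it (a point fixed in the world has none). Each returns a list of dicts, best first, with "confidence" (0 to 1); they miss things now and then, are a little off and sometimes report something else, mostly with a low value. They report only what shows in the picture. A call takes as long as a camera call.
- models.recognise(picture, name): "centre" ([column, row] in pixels, amid what is visible of it).
- models.regions_of(picture, name): "region" (384x512 bool, what is visible of it) and "centre" ([column, row] in pixels, amid what is visible of it).
The state is a dict: "time_s": time; "q": joint angles; "dq": joint speeds; "joint_efforts": joint torques, N m; "eef_pos": TCP position; "eef_rot": TCP orientation; "wrist_force": force on the tool from outside, world axes, zero at the start; "torque": the same for the moment, N m; "opening": opening from 0.0 (shut) to 1.0 (fully open); "grasp_force": force on a finger pad.
Only numpy, scipy, OpenCV 4.12 (cv2) and the standard library are available. Lean on these libraries where they do the work, as an engineer would, in place of code of your own. Each camera call takes 0.05 s, during which the arm holds its last target. There are 200 camera calls.

TASK

Lift the steel scoop of mixed grinding balls off the rubber mat by its black grip, and with its lip close above the feed plate at the high end of the sloped bar grader tip it slowly enough that all six balls roll down and sort themselves into the grader's three lanes. Then set the empty scoop back down upright on the mat; do not touch the balls with the gripper, and leave the other things on the bench where they are.

Things in the scene. Friction and masses are not known exactly. Their poses are not given: they have to be found in the camera images.
- grader: Fixed bar grader of bare metal, 324 mm (x) by 204 mm (y), 165 mm tall; origin on its underside, 8 mm downhill of its centre, z up. It slopes down 14 degrees towards its own -x: feed plate, 100 mm of bars 17 mm apart (small balls fall through), 100 mm of bars 23 mm apart and 8 mm lower (medium fall through), then a drop into the front lane (large). Guide walls 112 mm apart, 27 mm above the feed plate.
- feed (a point): Point on the top of the feed plate, at the middle of its 112 mm width and of its 75 mm length (in grader axes x +136, y 0, z +135 mm). The plate slopes down to -x of the grader at 14 degrees; a lip 16 mm high closes its uphill edge 36 mm behind this point.
- small_lane (a point): Middle of the small balls' lane, 10 mm above the table: a clear-walled trough 36 mm deep along the grader's -y side, from x 0 to +100 mm, fed by a white floor under the upper bars that slopes to it.
- medium_lane (a point): Middle of the medium balls' lane, 10 mm above the table: a clear-walled trough 36 mm deep along the grader's +y side, from x -97 to 0 mm, fed by a white floor under the lower bars that slopes to it.
- large_lane (a point): Middle of the large balls' lane, on its white floor: across the grader's -x end, 112 mm wide and 53 mm long, clear walls 80 mm high.
- mat: Fixed black rubber mat 190 x 150 x 4 mm on which the scoop stands at the start; origin at the centre of its underside. It lies to the right or to the left of the grader; a magnetic stirrer 150 x 150 x 58 mm stands on the other side.
- scoop: Loose open steel scoop, about 0.18 kg, 123 mm long (x), 82 mm wide (y), walls 34 mm high; origin at the centre of its underside, z up. Open towards its own -x, where the flat floor rises at 15 degrees over the last 45 mm to the lip: held level it keeps the balls, tipped lip-down about 25 to 45 degrees it empties. A steel arch over it at x +10 mm carries the grip.
- scoop_grip (a point): Centre of the black upright grip of the scoop: 14 mm thick along the scoop's x, 32 mm wide along its y, 38 mm tall, 95 mm above the scoop's underside (x +10 mm). Under it is the arch's cross bar, 14 mm thick along x, from 70 to 76 mm. Best pinched from above with the fingers closing along the scoop's x.
- scoop_lip (a point): Middle of the pouring lip of the scoop (x -65 mm, 15 mm above the underside).
- large1_center (a point): Centre of a large plain steel ball, 28 mm in diameter, 90 g; it starts in the scoop.
- large2_center (a point): Centre of a large plain steel ball, 28 mm in diameter, 90 g; it starts in the scoop.
- medium1_center (a point): Centre of a medium plain steel ball, 20 mm in diameter, 33 g; it starts in the scoop.
- medium2_center (a point): Centre of a medium plain steel ball, 20 mm in diameter, 33 g; it starts in the scoop.
- small1_center (a point): Centre of a small plain steel ball, 14 mm in diameter, 11 g; it starts in the scoop.
- small2_center (a point): Centre of a small plain steel ball, 14 mm in diameter, 11 g; it starts in the scoop.
- beaker: Bystander: glass beaker 66 mm wide, 85 mm tall; origin on its underside.
- reagent: Bystander: amber bottle 56 mm wide, 115 mm tall; origin on its underside.
- jar: Bystander: white jar 60 mm wide, 70 mm tall; origin on its underside.
- driver: Bystander: screwdriver 160 mm long, lying; origin on its underside.
- weight: Bystander: brass weight 32 mm wide, 50 mm tall; origin on its underside.
- brush: Bystander: brush 150 mm long, lying; origin on its underside.

How it is judged:
By the outcome, as a careful person would: the job done as asked, in the order asked, and still so for the second after the job is handed in, with the robot touching nothing.
It also fails if it takes over 64 s, if anything falls off the work surface, if the arm or the gripper's body presses on something with over 40 N, if the wrist force passes 120 N, or if a joint passes its speed limit or range.

## Working session

There is one attempt and no reset: what is moved stays moved. The work goes in short steps, Python scripts to look and compute and a tool call to move; the robot and the scene stay as the last step left them, time stands still between calls to the robot, and variables do not carry over. Pictures are saved under pics/ and viewed, at most 10 in all, crops included, and the job is handed in when it is done.

Besides the shell and the picture viewer there is one more tool, called after "Call:" as name(argument=value, ...) on one line, values as JSON. send_rows: Moves the arm, as the interface text tells. Its arguments: {"type":"object","properties":{"commands":{"type":"array"},"jaw":{"type":"number"}},"required":["commands"]}

```bash
mkdir -p pics; cat > h.py <<'E'
import numpy as np, cv2
from bench import status, imaging, ctrl, models
from scipy.spatial.transform import Rotation as R
def cloud(p):
    K=p["mtx"];d=p["depth"];v,u=np.mgrid[:384,:512]
    x=(u-K[0,2])/K[0,0];y=(v-K[1,2])/K[1,1];a,b=x.copy(),y.copy()
    for _ in range(6):
        s=1+p["k1"]*(a*a+b*b);a=x/s;b=y/s
    P=np.stack([a*d,b*d,d],-1)
    W=P@p["pose"][:3,:3].T+p["pose"][:3,3]
    W[d<=0]=np.nan
    return W
def rot():
    q=status.get_obs()["eef_rot"];return R.from_quat([q[1],q[2],q[3],q[0]])
E
python3 - <<'E'
from h import *
o=status.get_obs();print(o["time_s"],o["eef_pos"],o["eef_rot"],ctrl.grip_point_offset)
print(rot().as_matrix().round(3))
ims=[]
for c in("top","side"):
    p=imaging.camera(c);W=cloud(p);ims.append(p["image"]);np.save(c+".npy",W)
    print(c,p["pose"].round(3).tolist(),p["mtx"][0,0],p["k1"])
    for n in["grader","mat","scoop","scoop_grip","scoop_lip","beaker","reagent","jar","driver","weight","brush","large_lane","feed"]:
        try:
            r=models.regions_of(p,n)
        except Exception as e: print(n,e);continue
        for x in r[:2]:
            m=x["region"]&np.isfinite(W[...,0]);w=W[m]
            if len(w)==0: continue
            rc=cv2.minAreaRect(w[:,:2].astype(np.float32))
            print(n,round(x["confidence"],2),np.round(x["centre"]),len(w),np.median(w,0).round(3),np.percentile(w,[2,98],axis=0).round(3).tolist(),np.round(rc[0],3),np.round(rc[1],3),round(rc[2],1))
    cv2.imwrite(f"pics/{c}0.png",p["image"])
cv2.imwrite("pics/both.png",cv2.resize(np.vstack(ims),(800,1200))[:1200])
E
```

```text
0.0 [ 0.17857321 -0.54629153  0.40379077] [-8.83859044e-04  9.87557009e-01  1.57258925e-01  4.82226642e-05] 0.1547
[[ 0.951  0.311 -0.   ]
 [ 0.311 -0.951  0.002]
 [ 0.    -0.002 -1.   ]]
top [[-0.002, -0.999, 0.054, 0.507], [-1.0, 0.003, 0.011, -0.021], [-0.011, -0.054, -0.998, 1.239], [0.0, 0.0, 0.0, 1.0]] 431.3939710379714 -0.05634205923895674
grader 0.97 [264. 219.] 8473 [ 0.505 -0.022  0.027] [[0.346, -0.125, 0.0], [0.657, 0.078, 0.155]] [ 0.502 -0.024] [0.328 0.206] 7.1
mat 0.65 [161. 240.] 2046 [0.451 0.289 0.004] [[0.366, 0.242, -0.001], [0.549, 0.389, 0.018]] [0.456 0.317] [0.154 0.191] 89.0
mat 0.34 [140. 234.] 1266 [0.46  0.325 0.017] [[0.402, 0.274, 0.004], [0.523, 0.373, 0.119]] [0.463 0.331] [0.098 0.126] 75.2
scoop 0.72 [144. 237.] 1285 [0.46  0.325 0.017] [[0.404, 0.274, 0.003], [0.523, 0.374, 0.119]] [0.463 0.333] [0.101 0.126] 75.2
scoop_grip 0.58 [142. 236.] 1334 [0.457 0.325 0.016] [[0.398, 0.274, 0.002], [0.523, 0.375, 0.119]] [0.462 0.333] [0.102 0.129] 74.4
scoop_lip 0.92 [138. 239.] 1272 [0.458 0.325 0.016] [[0.401, 0.274, 0.003], [0.523, 0.373, 0.119]] [0.463
[... 2467 characters left out ...]
 -0.285, 0.028]] [ 0.733 -0.324] [0.035 0.169] 49.7
weight 0.72 [213. 242.] 215 [0.632 0.163 0.032] [[0.62, 0.116, -0.0], [0.663, 0.173, 0.052]] [0.642 0.143] [0.03  0.067] 28.2
brush 0.56 [194. 192.] 563 [0.757 0.028 0.018] [[0.74, -0.067, 0.001], [0.779, 0.075, 0.023]] [0.763 0.001] [0.151 0.051] 87.4
large_lane 0.76 [280. 198.] 10865 [0.512 0.019 0.058] [[0.345, -0.1, 0.001], [0.658, 0.078, 0.157]] [ 0.533 -0.088] [0.384 0.344] 6.5
feed 0.93 [280. 202.] 10803 [0.511 0.019 0.059] [[0.345, -0.099, 0.001], [0.657, 0.078, 0.157]] [ 0.533 -0.089] [0.385 0.346] 6.4
feed 0.65 [244. 117.] 212 [ 0.744 -0.332  0.02 ] [[0.667, -0.364, -0.0], [0.791, -0.286, 0.028]] [ 0.726 -0.333] [0.041 0.159] 60.4
```

View pics/top0.png

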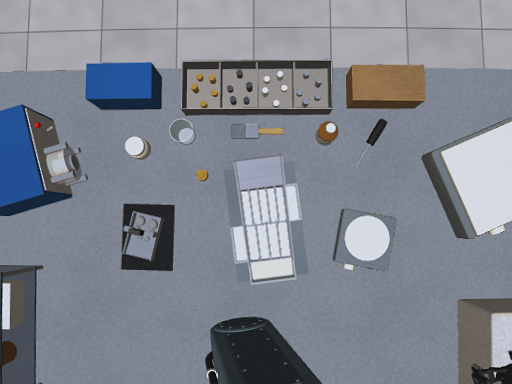

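View pics/side0.png

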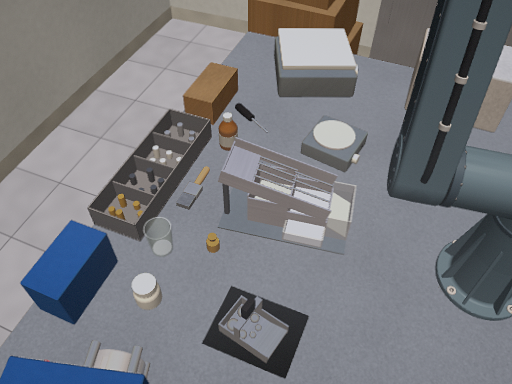

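```bash
python3 - <<'E'
from h import *
T=np.load("top.npy");S=np.load("side.npy")
A=np.vstack([T.reshape(-1,3),S.reshape(-1,3)]);A=A[np.isfinite(A[:,0])]
b=A[(A[:,0]>.36)&(A[:,0]<.56)&(A[:,1]>.24)&(A[:,1]<.40)]
for lo,hi in[(.08,.108),(.108,.13),(.028,.045)]:
    w=b[(b[:,2]>lo)&(b[:,2]<hi)];rc=cv2.minAreaRect(w[:,:2].astype(np.float32));print(lo,len(w),w.mean(0).round(4),np.median(w[:,2]),w[:,:2].min(0),w[:,:2].max(0),rc)
# grader height profile
g=A[(A[:,0]>.3)&(A[:,0]<.7)&(A[:,1]>-.15)&(A[:,1]<.1)]
hi=g[g[:,2]>.11]
rc=cv2.minAreaRect(hi[:,:2].astype(np.float32));print("hi",rc)
a=np.radians(7);R2=np.array([[np.cos(a),np.sin(a)],[-np.sin(a),np.cos(a)]])
l=(g[:,:2]-[.506,-.023])@R2.T
for x in np.arange(-.18,.18,.02):
    m=(abs(l[:,0]-x)<.01);mm=m&(abs(l[:,1])<.04);
    if m.sum()>5: print(x.round(2),np.percentile(g[m,2],99).round(3), np.median(g[mm,2]).round(3) if mm.sum() else None, np.percentile(g[mm,2],95).round(3))
E
```

```text
0.08 237 [0.4742 0.32   0.0871] 0.08265210980890192 [0.45901792 0.27811414] [0.49002286 0.36117598] ((0.4755362570285797, 0.3199371099472046), (0.08432480692863464, 0.016212748363614082), 75.97750091552734)
0.108 210 [0.4753 0.3209 0.1172] 0.1177319863851794 [0.46557108 0.30281172] [0.48520182 0.3371785 ] ((0.4759168028831482, 0.3203754723072052), (0.03554362803697586, 0.015971705317497253), 78.3777847290039)
0.028 793 [0.4779 0.3227 0.035 ] 0.035418852369914045 [0.39204849 0.26743579] [0.53113001 0.37765034] ((0.46201542019844055, 0.32384219765663147), (0.08700358122587204, 0.12443807721138), 76.41854095458984)
hi ((0.5357806086540222, -0.020090997219085693), (0.2646103501319885, 0.12783454358577728), 7.674211025238037)
-0.18 0.005 -0.0 0.003
-0.16 0.082 0.035 0.081
-0.14 0.081 0.026 0.032
-0.12 0.101 0.037 0.056
-0.1 0.108 0.029 0.072
-0.08 0.115 0.028 0.078
-0.06 0.119 0.028 0.082
-0.04 0.124 0.028 0.088
-0.02 0.129 0.031 0.095
-0.0 0.134 0.084 0.107
0.02 0.139 0.03 0.111
0.04 0.145 0.029 0.116
0.06 0.15 0.029 0.121
0.08 0.154 0.095 0.128
0.1 0.159 0.13 0.134
0.12 0.165 0.134 0.139
0.14 0.169 0.139 0.143
0.16 0.169 0.143 0.161
```

The top view shows the grader (col 265, row 219), with its feed end at (258,170) away from the robot. The scoop stands on the mat (143,237), with its grip near (136,232). The side view shows the lip end of the scoop pointing towards the robot. Scoop yaw is about -13.6° with the grip at (0.4755, 0.320). Grader yaw is about +7° with the feed at (0.630, -0.008, 0.135). First I turn the tool +58°.

Call:
send_rows(commands=[[[0, 0, 0, 0, 0, -1], [0, 0, 0, 0, 0, -1], [0, 0, 0, 0, 0, -1], [0, 0, 0, 0, 0, -1], [0, 0, 0, 0, 0, -1], [0, 0, 0, 0, 0, -1], [0, 0, 0, 0, 0, -1], [0, 0, 0, 0, 0, -1]]], jaw=1)

```text
time_s: 2.07
eef_pos: [0.1786, -0.5466, 0.4047]
eef_rot: [-0.0, 0.847, 0.532, 0.0]
wrist_force: [-0.3, 0.1, 0.6]
opening: 0.998
grasp_force: 0.0
```

Call:
send_rows(commands=[[[0, 0, 0, 0, 0, -1], [0, 0, 0, 0, 0, -1], [0, 0, 0, 0, 0, -0.2], [0.98, 0.09, 0, 0, 0, 0], [0.98, 0.09, 0, 0, 0, 0], [0.98, 0.09, 0, 0, 0, 0], [0.98, 0.09, 0, 0, 0, 0]]])

```text
time_s: 2.65
eef_pos: [0.2166, -0.4335, 0.4045]
eef_rot: [-0.0, 0.786, 0.618, 0.0]
wrist_force: [0.5, -0.2, -0.2]
opening: 1.0
grasp_force: 0.0
```

Call:
send_rows(commands=[[[0.98, 0.09, 0, 0, 0, 0], [0.98, 0.09, 0, 0, 0, 0], [0.98, 0.09, 0, 0, 0, 0], [0.98, 0.09, 0, 0, 0, 0], [0.98, 0.09, 0, 0, 0, 0], [0.98, 0.09, 0, 0, 0, 0], [0.98, 0.09, 0, 0, 0, 0], [0.98, 0.09, 0, 0, 0, 0]]])

```text
time_s: 3.32
eef_pos: [0.2924, -0.2096, 0.4049]
eef_rot: [0.0, 0.786, 0.618, 0.0]
wrist_force: [1.2, -0.5, 0.4]
opening: 0.996
grasp_force: 0.0
```

Call:
send_rows(commands=[[[0.98, 0.09, 0, 0, 0, 0], [0.98, 0.09, 0, 0, 0, 0], [0.98, 0.09, 0, 0, 0, 0], [0.98, 0.09, 0, 0, 0, 0], [0.98, 0.09, 0, 0, 0, 0], [0.98, 0.09, 0, 0, 0, 0], [0.98, 0.09, 0, 0, 0, 0], [0.98, 0.09, 0, 0, 0, 0]]])

```text
time_s: 3.98
eef_pos: [0.3681, 0.0143, 0.405]
eef_rot: [0.001, 0.786, 0.618, 0.0]
wrist_force: [1.5, -0.7, -0.1]
opening: 0.998
grasp_force: 0.0
```

Call:
send_rows(commands=[[[0.98, 0.09, 0, 0, 0, 0], [0.98, 0.09, 0, 0, 0, 0], [0.98, 0.09, 0, 0, 0, 0], [0.98, 0.09, 0, 0, 0, 0], [0.98, 0.09, 0, 0, 0, 0], [0.98, 0.09, 0, 0, 0, 0], [0.98, 0.09, 0, 0, 0, 0], [0.98, 0.09, 0, 0, 0, 0]]])

```text
time_s: 4.65
eef_pos: [0.444, 0.238, 0.4048]
eef_rot: [0.0, 0.786, 0.619, 0.0]
wrist_force: [0.1, -0.7, 0.4]
opening: 1.001
grasp_force: 0.0
```

Call:
send_rows(commands=[[[0.98, 0.09, 0, 0, 0, 0], [0.98, 0.09, 0, 0, 0, 0], [0.3, 0.02, 0.3, 0, 0, 0], [0, 0, 0.8, 0, 0, 0], [0, 0, 0.8, 0, 0, 0], [0, 0, 0.3, 0, 0, 0], [0, 0, 0, 0, 0, 0]]])

```text
time_s: 5.23
eef_pos: [0.4643, 0.3002, 0.3356]
eef_rot: [-0.001, 0.786, 0.619, -0.003]
wrist_force: [-0.5, 0.4, 0.0]
opening: 1.001
grasp_force: 0.0
```

```bash
cat >> h.py <<'E'
def delta(target,yaw=None):
    o=status.get_obs();r=rot();d=np.array(target)-o["eef_pos"]
    print("t",o["time_s"],"pos",np.round(o["eef_pos"],4),"units",(r.inv().apply(d)/.03).round(2),"tool",r.as_matrix().round(3).tolist(),"op",o["opening"],o["grasp_force"],np.round(o["wrist_force"],1))
E
python3 -c "
from h import *
delta([.4755,.320,.258])
p=imaging.camera('side');cv2.imwrite('pics/s1.png',cv2.resize(p['image'][200:384,150:400],None,fx=3,fy=3))"
```

```text
t 5.2333 pos [0.4643 0.3002 0.3356] units [0.74 0.22 2.58] tool [[0.234, 0.972, -0.006], [0.972, -0.234, -0.002], [-0.004, -0.005, -1.0]] op 1.000603322644016 0.0 [-0.5  0.4  0. ]
```

View pics/s1.png

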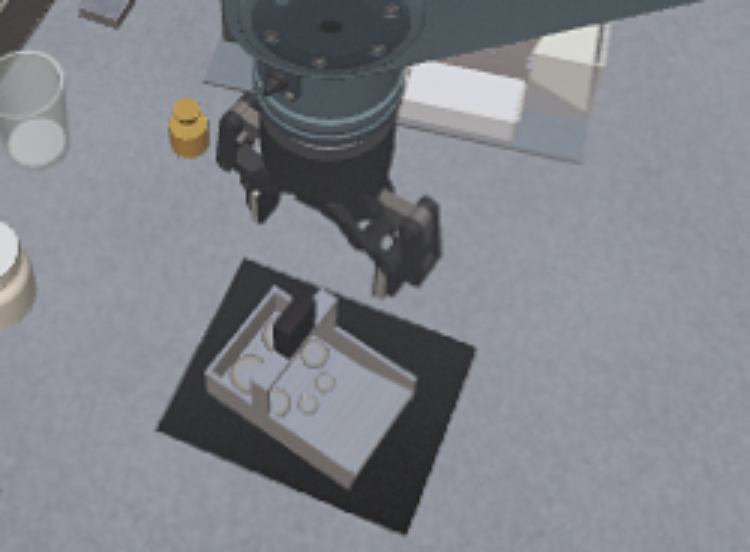

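The view confirms it: the lip (crop 370,440) faces the robot and the grip is at crop (295,325), with the fingers closing along the scoop's x. I descend and pinch.

Call:
send_rows(commands=[[[0.37, 0.11, 0.2, 0, 0, 0], [0.37, 0.11, 0.4, 0, 0, 0], [0, 0, 0.5, 0, 0, 0], [0, 0, 0.5, 0, 0, 0], [0, 0, 0.5, 0, 0, 0], [0, 0, 0.48, 0, 0, 0], [0, 0, 0, 0, 0, 0], [0, 0, 0, 0, 0, 0]]])

```text
time_s: 5.95
eef_pos: [0.4774, 0.3208, 0.2623]
eef_rot: [0.0, 0.785, 0.619, 0.0]
wrist_force: [0.5, 0.4, -0.9]
opening: 0.996
grasp_force: 0.0
```

```bash
python3 -c "
from h import *
delta([.4755,.320,.258])"
```

```text
t 5.95 pos [0.4774 0.3208 0.2623] units [-0.04 -0.06  0.14] tool [[0.234, 0.972, 0.0], [0.972, -0.234, 0.0], [0.0, 0.0, -1.0]] op 0.9960256218793466 0.0 [ 0.5  0.4 -0.9]
```

Call:
send_rows(commands=[[[0, 0, 0, 0, 0, 0], [0, 0, 0, 0, 0, 0], [0, 0, 0, 0, 0, 0], [0, 0, 0, 0, 0, 0], [0, 0, 0, 0, 0, 0], [0, 0, 0, 0, 0, 0], [0, 0, 0, 0, 0, 0], [0, 0, 0, 0, 0, 0]]], jaw=0)

```text
time_s: 6.62
eef_pos: [0.4768, 0.3211, 0.2614]
eef_rot: [-0.0, 0.785, 0.619, -0.0]
wrist_force: [-1.9, -0.4, 2.3]
opening: 0.151
grasp_force: 61.1
```

Call:
send_rows(commands=[[[0, 0, -0.1, 0, 0, 0], [0, 0, -0.2, 0, 0, 0], [0, 0, -0.3, 0, 0, 0], [0, 0, -0.4, 0, 0, 0], [0, 0, -0.5, 0, 0, 0], [0, 0, -0.6, 0, 0, 0], [0, 0, -0.6, 0, 0, 0], [0, 0, -0.6, 0, 0, 0]]])

```text
time_s: 7.28
eef_pos: [0.477, 0.3209, 0.3622]
eef_rot: [0.0, 0.785, 0.619, 0.0]
wrist_force: [0.7, 0.9, -4.2]
opening: 0.15
grasp_force: 60.0
```

Call:
send_rows(commands=[[[0, 0, -0.6, 0, 0, 0], [0, 0, -0.6, 0, 0, 0], [0, 0, -0.6, 0, 0, 0], [0, 0, -0.5, 0, 0, 0], [0, 0, -0.4, 0, 0, 0], [0, 0, -0.2, 0, 0, 0], [0, 0, -0.1, 0, 0, 0], [0, 0, 0, 0, 0, 0]]])

```text
time_s: 7.95
eef_pos: [0.477, 0.321, 0.4508]
eef_rot: [0.0, 0.785, 0.619, 0.0]
wrist_force: [-0.3, 0.1, -4.9]
opening: 0.154
grasp_force: 60.0
```

```bash
python3 - <<'E'
from h import *
delta([.63,-.008,.45])
p=imaging.camera('side');W=cloud(p)
cv2.imwrite('pics/s2.png',cv2.resize(p['image'],(800,600)))
x=models.regions_of(p,"scoop")[0];m=x["region"]&np.isfinite(W[...,0]);w=W[m];print(x["confidence"],len(w),np.percentile(w,[1,99],axis=0).round(3))
E
```

```text
t 7.95 pos [0.477  0.321  0.4508] units [-9.48  7.51  0.03] tool [[0.233, 0.973, 0.001], [0.973, -0.233, 0.0], [0.0, 0.001, -1.0]] op 0.15396554438758134 60.04258096218109 [-0.3  0.1 -4.9]
0.5 71 [[0.471 0.333 0.196]
 [0.485 0.352 0.221]]
```

View pics/s2.png

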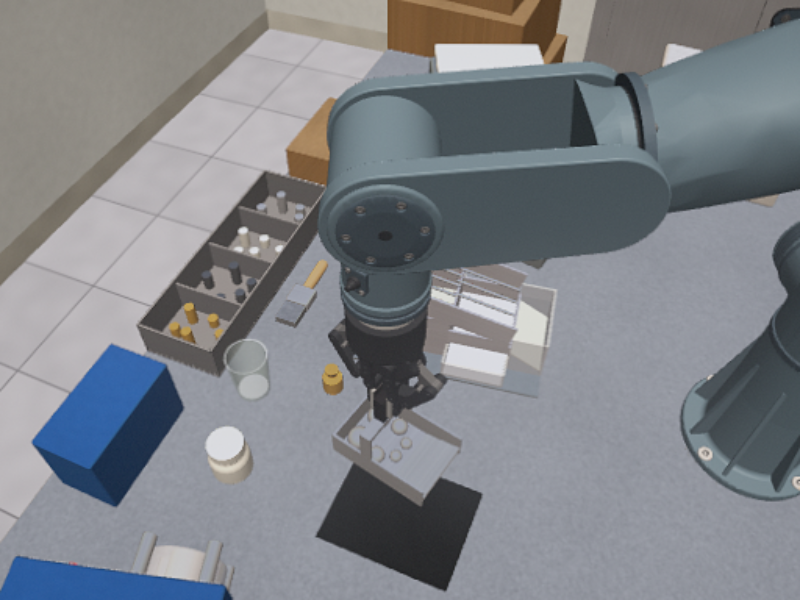

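The scoop hangs level at (400,450), with the balls still in it and the mat clear below. I turn it to the grader's yaw and carry it over.

Call:
send_rows(commands=[[[0, 0, 0, 0, 0, -0.2], [0, 0, 0, 0, 0, -0.4], [0, 0, 0, 0, 0, -0.6], [0, 0, 0, 0, 0, -0.7], [0, 0, 0, 0, 0, -0.7], [0, 0, 0, 0, 0, -0.6], [0, 0, 0, 0, 0, -0.3], [0, 0, 0, 0, 0, -0.1]]])

```text
time_s: 8.72
eef_pos: [0.4769, 0.3209, 0.4493]
eef_rot: [-0.0, 0.661, 0.751, -0.001]
wrist_force: [0.3, 0.2, -4.9]
opening: 0.151
grasp_force: 60.0
```

Call:
send_rows(commands=[[[-0.09, 0.05, 0, 0, 0, 0], [-0.18, 0.09, 0, 0, 0, 0], [-0.27, 0.14, 0, 0, 0, 0], [-0.36, 0.18, 0, 0, 0, 0], [-0.45, 0.23, 0, 0, 0, 0], [-0.54, 0.28, 0, 0, 0, 0], [-0.6, 0.3, 0, 0, 0, 0], [-0.6, 0.3, 0, 0, 0, 0]]])

```text
time_s: 9.38
eef_pos: [0.5362, 0.2331, 0.4504]
eef_rot: [0.0, 0.662, 0.75, -0.0]
wrist_force: [0.7, 0.0, -4.7]
opening: 0.153
grasp_force: 60.0
```

Call:
send_rows(commands=[[[-0.6, 0.3, 0, 0, 0, 0], [-0.6, 0.3, 0, 0, 0, 0], [-0.6, 0.3, 0, 0, 0, 0], [-0.6, 0.3, 0, 0, 0, 0], [-0.6, 0.3, 0, 0, 0, 0], [-0.6, 0.3, 0, 0, 0, 0], [-0.6, 0.3, 0, 0, 0, 0], [-0.6, 0.3, 0, 0, 0, 0]]])

```text
time_s: 10.05
eef_pos: [0.6255, 0.0986, 0.4502]
eef_rot: [0.0, 0.662, 0.749, -0.0]
wrist_force: [0.1, 0.2, -5.1]
opening: 0.152
grasp_force: 60.0
```

Call:
send_rows(commands=[[[-0.6, 0.3, 0, 0, 0, 0], [-0.6, 0.3, 0, 0, 0, 0], [-0.6, 0.3, 0, 0, 0, 0], [-0.54, 0.28, 0, 0, 0, 0], [-0.45, 0.23, 0, 0, 0, 0], [-0.36, 0.18, 0, 0, 0, 0], [-0.27, 0.14, 0, 0, 0, 0], [-0.15, 0.08, 0, 0, 0, 0]]])

```text
time_s: 10.72
eef_pos: [0.6924, 0.0001, 0.45]
eef_rot: [-0.0, 0.662, 0.75, -0.0]
wrist_force: [0.3, 0.8, -4.9]
opening: 0.15
grasp_force: 60.0
```

Call:
send_rows(commands=[[[-0.05, 0.03, 0, 0, 0, 0], [0, 0, 0, 0, 0, 0], [0, 0, 0, 0, 0, 0]]])

```text
time_s: 10.97
eef_pos: [0.6928, 0.0008, 0.4503]
eef_rot: [-0.0, 0.661, 0.75, 0.0]
wrist_force: [0.1, 0.2, -4.6]
opening: 0.151
grasp_force: 60.0
```

```bash
python3 - <<'E'
from h import *
delta([.6945,-.0005,.447])
p=imaging.camera('side');W=cloud(p);np.save('s3.npy',W)
cv2.imwrite('pics/s3.png',cv2.resize(p['image'][60:300,130:450],(800,600)))
x=models.regions_of(p,"scoop")
for r in x[:2]:
    m=r["region"]&np.isfinite(W[...,0]);w=W[m];print(r["confidence"],r["centre"],len(w),np.percentile(w,[1,99],axis=0).round(3).tolist())
E
```

```text
t 10.9667 pos [0.6928 0.0008 0.4503] units [-0.05  0.05  0.11] tool [[-0.125, 0.992, -0.0], [0.992, 0.125, 0.0], [0.0, -0.0, -1.0]] op 0.15115077292207893 60.04395604133606 [ 0.1  0.2 -4.6]
0.62 [217.9, 137.6] 1684 [[0.614, -0.049, 0.194], [0.741, 0.045, 0.307]]
0.2 [214.0, 242.1] 217 [[0.619, 0.148, 0.002], [0.651, 0.173, 0.054]]
```

View pics/s3.png

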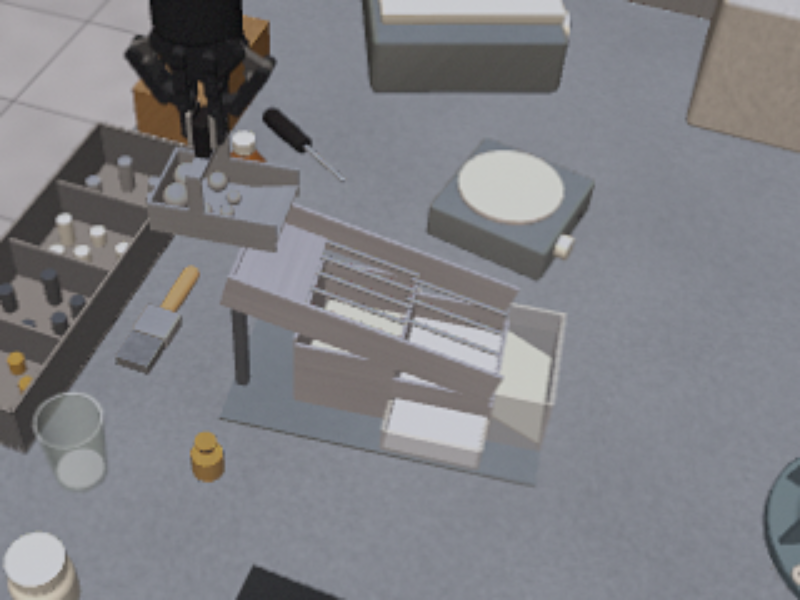

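The scoop's lip is at crop (285,225), above the feed plate, level and with all its balls. The measured lip is at x≈0.614 and the centring in y is good. Next I compute the tipping rows.

```bash
cat > plan.py <<'E'
from h import *
from scipy.optimize import fsolve
g0=np.array([.495,-.025]);ux=np.array([np.cos(.1225),np.sin(.1225)])
def pose(th,lx,lz):  # TCP (gx,z)
    c,s=np.cos(np.radians(th)),np.sin(np.radians(th));return np.array([lx+.075*c-.242*s,lz+.075*s+.242*c])
def run(p,th,y,z,n):
    p=p.copy()
    for _ in range(n):
        c,s=np.cos(np.radians(th)),np.sin(np.radians(th))
        p=p+np.array([y*c+z*s, y*s-z*c])*.03   # tool y=(c,s), tool z=(s,-c)
        th+=dth
    return p
import sys
W=[(0,.122,.208,0),(12,.126,.173,8),(14,.126,.170,8),(16,.126,.167,8),(18,.126,.166,8),(20,.126,.165,8),(22,.126,.164,8),(24,.126,.163,8),(26,.126,.162,8),(28,.126,.160,8),(32,.126,.158,8),(36,.126,.156,8),(40,.126,.155,8),(44,.126,.155,8)]
p=pose(*W[0][:3])
for a,b in zip(W,W[1:]):
    n=b[3];dth=(b[0]-a[0])/n
    t=pose(*b[:3]);s=fsolve(lambda v:run(p,a[0],v[0],v[1],n)-t,[0,0])
    yz=s.round(2);p=run(p,a[0],*yz,n)
    print(b,"y,z",yz,"turn x",round(-np.radians(dth)/.1,3),"world",(g0+p[0]*ux).round(4),p[1].round(4))
E
python3 plan.py
```

```text
(12, 0.126, 0.173, 8) y,z [-0.21  0.08] turn x -0.262 world [ 0.6425 -0.0068] 0.4263
(14, 0.126, 0.17, 8) y,z [-0.04  0.01] turn x -0.044 world [ 0.6338 -0.0079] 0.4218
(16, 0.126, 0.167, 8) y,z [-0.04 -0.  ] turn x -0.044 world [ 0.6246 -0.009 ] 0.4194
(18, 0.126, 0.166, 8) y,z [-0.03 -0.01] turn x -0.044 world [ 0.617 -0.01 ] 0.4196
(20, 0.126, 0.165, 8) y,z [-0.04 -0.01] turn x -0.044 world [ 0.6073 -0.0112] 0.4187
(22, 0.126, 0.164, 8) y,z [-0.04 -0.  ] turn x -0.044 world [ 0.5984 -0.0123] 0.4153
(24, 0.126, 0.163, 8) y,z [-0.03 -0.01] turn x -0.044 world [ 0.5908 -0.0132] 0.4147
(26, 0.126, 0.162, 8) y,z [-0.04 -0.01] turn x -0.044 world [ 0.5812 -0.0144] 0.4129
(28, 0.126, 0.16, 8) y,z [-0.04 -0.  ] turn x -0.044 world [ 0.5727 -0.0154] 0.4085
(32, 0.126, 0.158, 8) y,z [-0.07 -0.01] turn x -0.087 world [ 0.557  -0.0174] 0.4023
(36, 0.126, 0.156, 8) y,z [-0.08 -0.02] turn x -0.087 world [ 0.5386 -0.0196] 0.3956
(40, 0.126, 0.155, 8) y,z [-0.07 -0.02] turn x -0.087 world [ 0.5225 -0.0216] 0.3891
(44, 0.126, 0.155, 8) y,z [-0.07 -0.02] turn x -0.087 world [ 0.5069 -0.0235] 0.3815
```

Call:
send_rows(commands=[[[0, -0.105, 0.05, -0.13, 0, 0], [0, -0.105, 0.05, -0.13, 0, 0], [0, -0.105, 0.05, -0.13, 0, 0], [0, -0.105, 0.05, -0.13, 0, 0], [0, -0.105, 0.05, -0.13, 0, 0], [0, -0.105, 0.04, -0.13, 0, 0], [0, -0.105, 0.04, -0.13, 0, 0], [0, -0.105, 0.04, -0.13, 0, 0]]])

```text
time_s: 11.73
eef_pos: [0.6681, -0.0031, 0.4379]
eef_rot: [0.035, 0.661, 0.749, 0.039]
wrist_force: [0.5, -0.6, -4.6]
opening: 0.152
grasp_force: 60.0
```

Call:
send_rows(commands=[[[0, -0.105, 0.04, -0.13, 0, 0], [0, -0.105, 0.04, -0.13, 0, 0], [0, -0.105, 0.04, -0.13, 0, 0], [0, -0.105, 0.04, -0.13, 0, 0], [0, -0.105, 0.03, -0.13, 0, 0], [0, -0.105, 0.03, -0.13, 0, 0], [0, -0.105, 0.03, -0.13, 0, 0], [0, -0.105, 0.03, -0.13, 0, 0]]])

```text
time_s: 12.4
eef_pos: [0.6447, -0.0059, 0.4259]
eef_rot: [0.069, 0.658, 0.746, 0.078]
wrist_force: [-0.2, 0.1, -4.1]
opening: 0.151
grasp_force: 60.1
```

```bash
cat > chk.py <<'E'
from h import *
import sys
delta([float(a) for a in sys.argv[2:5]])
o=status.get_obs();r=rot().as_matrix();sx,sz=r[:,1],-r[:,2]
lip=np.array(o["eef_pos"])-.075*sx-.242*sz
d=lip[:2]-[.495,-.025];c,s=np.cos(.1225),np.sin(.1225)
print("tilt",np.degrees(np.arctan2(sx[2],np.hypot(sx[0],sx[1]))),"lip grader x,y,z",(d@[c,s]).round(4),(d@[-s,c]).round(4),lip[2].round(4))
p=imaging.camera('side');W=cloud(p)
cv2.imwrite('pics/%s.png'%sys.argv[1],cv2.resize(p['image'][60:300,130:450],(800,600)))
x=models.regions_of(p,"scoop")
for q in x[:1]:
    m=q["region"]&np.isfinite(W[...,0]);w=W[m];print(q["confidence"],len(w),np.percentile(w,[1,99],axis=0).round(3).tolist())
E
python3 chk.py s4 .6425 -.0068 .4263
```

```text
t 12.4 pos [ 0.6447 -0.0059  0.4259] units [-0.02 -0.07 -0.03] tool [[-0.125, 0.971, 0.206], [0.992, 0.122, 0.026], [-0.0, 0.208, -0.978]] op 0.15064356858766537 60.06556034088135 [-0.2  0.1 -4.1]
tilt 11.995304384232588 lip grader x,y,z 0.1278 0.0005 0.1736
0.81 1543 [[0.618, -0.049, 0.168], [0.742, 0.044, 0.285]]
```

View pics/s4.png

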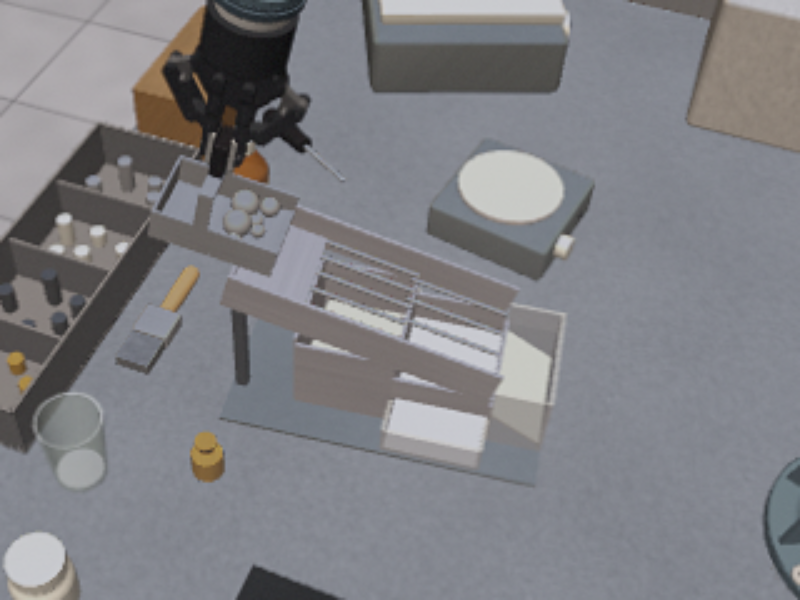

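The balls have gathered at the start of the tongue, crop (245,215). The lip clears the feed end at about 0.174, so I continue tipping slowly.

Call:
send_rows(commands=[[[0, -0.04, 0.01, -0.044, 0, 0], [0, -0.04, 0.01, -0.044, 0, 0], [0, -0.04, 0.01, -0.044, 0, 0], [0, -0.04, 0.01, -0.044, 0, 0], [0, -0.04, 0.01, -0.044, 0, 0], [0, -0.04, 0.01, -0.044, 0, 0], [0, -0.04, 0.01, -0.044, 0, 0], [0, -0.04, 0.01, -0.044, 0, 0]]])

```text
time_s: 13.17
eef_pos: [0.6361, -0.007, 0.4215]
eef_rot: [0.08, 0.657, 0.744, 0.091]
wrist_force: [-0.3, 1.0, -4.5]
opening: 0.151
grasp_force: 60.1
```

Call:
send_rows(commands=[[[0, -0.04, 0, -0.044, 0, 0], [0, -0.04, 0, -0.044, 0, 0], [0, -0.04, 0, -0.044, 0, 0], [0, -0.04, 0, -0.044, 0, 0], [0, -0.04, 0, -0.044, 0, 0], [0, -0.04, 0, -0.044, 0, 0], [0, -0.04, 0, -0.044, 0, 0], [0, -0.04, 0, -0.044, 0, 0]]])

```text
time_s: 13.83
eef_pos: [0.6269, -0.0082, 0.419]
eef_rot: [0.092, 0.655, 0.743, 0.104]
wrist_force: [-0.5, 0.3, -3.8]
opening: 0.152
grasp_force: 60.1
```

Call:
send_rows(commands=[[[0, -0.035, -0.01, -0.044, 0, 0], [0, -0.035, -0.01, -0.044, 0, 0], [0, -0.035, -0.01, -0.044, 0, 0], [0, -0.035, -0.01, -0.044, 0, 0], [0, -0.035, -0.01, -0.044, 0, 0], [0, -0.035, -0.01, -0.044, 0, 0], [0, -0.035, -0.01, -0.044, 0, 0], [0, -0.035, -0.01, -0.044, 0, 0]]])

```text
time_s: 14.5
eef_pos: [0.6182, -0.0093, 0.4189]
eef_rot: [0.103, 0.653, 0.741, 0.117]
wrist_force: [0.1, 0.0, -5.3]
opening: 0.154
grasp_force: 60.1
```

```bash
python3 chk.py s5 .617 -.010 .4196
```

```text
t 14.5 pos [ 0.6182 -0.0093  0.4189] units [-0.02 -0.04 -0.03] tool [[-0.125, 0.944, 0.306], [0.992, 0.119, 0.039], [0.0, 0.309, -0.951]] op 0.1540659211614268 60.0797563791275 [ 0.1  0.  -5.3]
tilt 17.99164431023688 lip grader x,y,z 0.1277 0.0006 0.1656
0.56 1605 [[0.618, -0.104, 0.043], [0.805, 0.044, 0.283]]
```

View pics/s5.png

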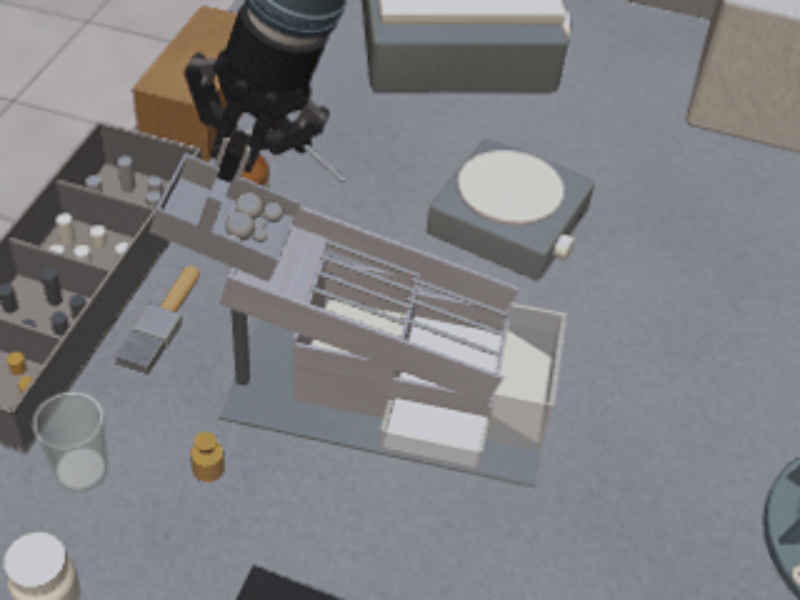

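The balls are still on the tongue at 18°, around (255,215). I continue.

Call:
send_rows(commands=[[[0, -0.04, -0.01, -0.044, 0, 0], [0, -0.04, -0.01, -0.044, 0, 0], [0, -0.04, -0.01, -0.044, 0, 0], [0, -0.04, -0.01, -0.044, 0, 0], [0, -0.04, -0.01, -0.044, 0, 0], [0, -0.04, -0.01, -0.044, 0, 0], [0, -0.04, -0.01, -0.044, 0, 0], [0, -0.04, -0.01, -0.044, 0, 0]]])

```text
time_s: 15.27
eef_pos: [0.6085, -0.0105, 0.4182]
eef_rot: [0.115, 0.651, 0.738, 0.13]
wrist_force: [0.4, -0.0, -3.4]
opening: 0.15
grasp_force: 60.2
```

Call:
send_rows(commands=[[[0, -0.04, -0.005, -0.044, 0, 0], [0, -0.04, -0.005, -0.044, 0, 0], [0, -0.04, -0.005, -0.044, 0, 0], [0, -0.04, -0.005, -0.044, 0, 0], [0, -0.04, -0.005, -0.044, 0, 0], [0, -0.04, -0.005, -0.044, 0, 0], [0, -0.04, -0.005, -0.044, 0, 0], [0, -0.04, -0.005, -0.044, 0, 0]]])

```text
time_s: 15.93
eef_pos: [0.5992, -0.0117, 0.4159]
eef_rot: [0.126, 0.649, 0.736, 0.143]
wrist_force: [-0.9, 0.1, -1.7]
opening: 0.155
grasp_force: 60.5
```

Call:
send_rows(commands=[[[0, -0.035, -0.01, -0.044, 0, 0], [0, -0.035, -0.01, -0.044, 0, 0], [0, -0.035, -0.01, -0.044, 0, 0], [0, -0.035, -0.01, -0.044, 0, 0], [0, -0.035, -0.01, -0.044, 0, 0], [0, -0.035, -0.01, -0.044, 0, 0], [0, -0.035, -0.01, -0.044, 0, 0], [0, -0.035, -0.01, -0.044, 0, 0]]])

```text
time_s: 16.6
eef_pos: [0.5905, -0.0128, 0.4147]
eef_rot: [0.138, 0.647, 0.733, 0.156]
wrist_force: [-0.1, -0.2, -1.8]
opening: 0.158
grasp_force: 60.4
```

```bash
python3 chk.py s6 .5908 -.0132 .4147
```

```text
t 16.6 pos [ 0.5905 -0.0128  0.4147] units [-0.02  0.01  0.  ] tool [[-0.125, 0.906, 0.404], [0.992, 0.114, 0.051], [0.0, 0.407, -0.913]] op 0.15793027831467998 60.4375433921814 [-0.1 -0.2 -1.8]
tilt 24.042513510410622 lip grader x,y,z 0.1264 0.0005 0.1632
0.76 1905 [[0.617, -0.051, 0.135], [0.735, 0.043, 0.285]]
```

View pics/s6.png

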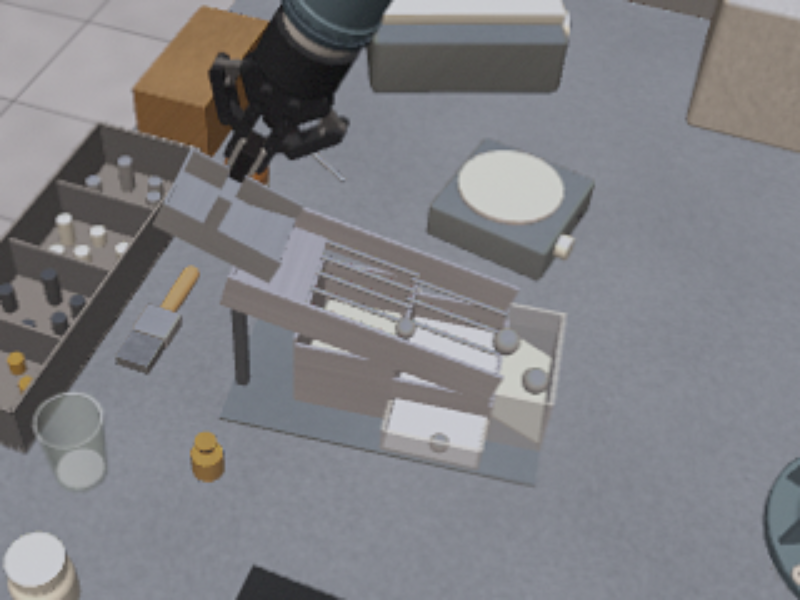

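The tipping worked. One large ball is in the front lane (535,380) and the other is about to drop in (507,340). One medium ball is in its lane (438,442), the other is on the lower bars (405,327), and the scoop looks empty. I let them settle, lift clear, and look from the top.

Call:
send_rows(commands=[[[0, 0, 0, 0, 0, 0], [0, 0, 0, 0, 0, 0], [0, 0, 0, 0, 0, 0], [0, 0, 0, 0, 0, 0], [0, 0, 0, 0, 0, 0], [0, 0, 0, 0, 0, 0], [0, 0, 0, 0, 0, 0], [0, 0, 0, 0, 0, 0]]])

```text
time_s: 17.37
eef_pos: [0.5907, -0.0127, 0.4148]
eef_rot: [0.138, 0.647, 0.733, 0.156]
wrist_force: [0.2, -0.1, -1.9]
opening: 0.154
grasp_force: 60.4
```

Call:
send_rows(commands=[[[0, 0.08, -0.18, 0, 0, 0], [0, 0.16, -0.36, 0, 0, 0], [0, 0.24, -0.55, 0, 0, 0], [0, 0.24, -0.55, 0, 0, 0], [0, 0.24, -0.55, 0, 0, 0], [0, 0.16, -0.36, 0, 0, 0], [0, 0.08, -0.18, 0, 0, 0], [0, 0, 0, 0, 0, 0]]])

```text
time_s: 18.03
eef_pos: [0.5904, -0.0128, 0.5067]
eef_rot: [0.139, 0.647, 0.733, 0.157]
wrist_force: [0.3, -0.8, -2.0]
opening: 0.154
grasp_force: 60.6
```

```bash
python3 - <<'E'
from h import *
delta([.59,-.013,.50])
a=imaging.camera('top');b=imaging.camera('side')
for p in(a,b):
    W=cloud(p)
    for n in("large1_center","medium1_center","small1_center"):
        for r in models.recognise(p,n)[:4]:
            c,q=np.round(r["centre"]).astype(int);w=W[q,c];d=w[:2]-[.495,-.025]
            print(n,round(r["confidence"],2),c,q,w.round(3),"grader",(d@[.9925,.122]).round(3),(d@[-.122,.9925]).round(3))
A=cv2.resize(a['image'][120:300,200:330],None,fx=3,fy=3);B=cv2.resize(b['image'][90:280,190:380],(540,540))[:, :]
B=cv2.resize(B,(410,540))
cv2.imwrite('pics/s7.png',np.hstack([A,B]))
E
```

```text
t 18.0333 pos [ 0.5904 -0.0128  0.5067] units [-0.  -0.1  0.2] tool [[-0.125, 0.905, 0.407], [0.992, 0.114, 0.05], [-0.001, 0.41, -0.912]] op 0.15377722109935454 60.61823129653931 [ 0.3 -0.8 -2. ]
medium1_center 0.39 238 240 [0.45  0.054 0.026] grader -0.036 0.084
large1_center 0.54 284 196 [0.498 0.037 0.127] grader 0.011 0.061
small1_center 0.71 257 330 [0.455 0.316 0.004] grader 0.002 0.344
```

View pics/s7.png

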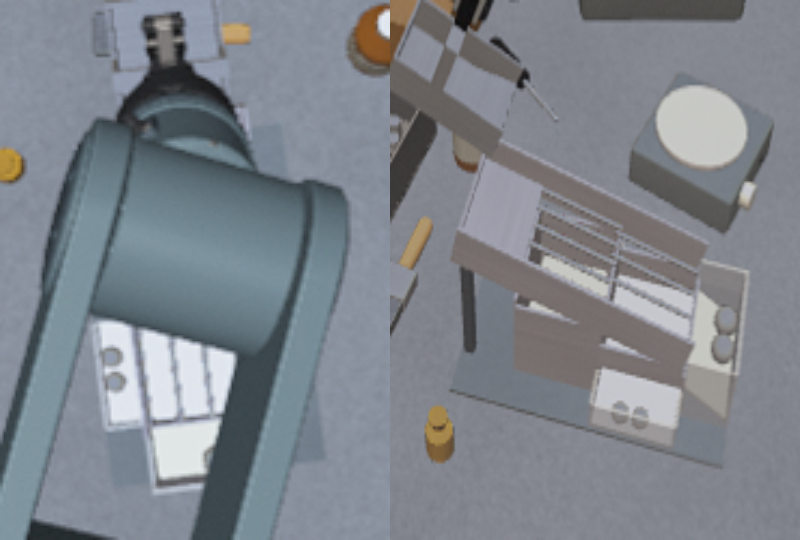

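Both large balls are in the front lane and both medium balls are in theirs. The small lane is hidden by the arm for now. I level the scoop and carry it back above the mat.

Call:
send_rows(commands=[[[0, 0, 0, 0.3, 0, 0], [0, 0, 0, 0.6, 0, 0.4], [0, 0, 0, 0.6, 0, 0], [0, 0, 0, 0.6, 0, 0], [0, 0, 0, 0.6, 0, 0], [0, 0, 0, 0.6, 0, 0], [0, 0, 0, 0.6, 0, 0], [0, 0, 0, 0.3, 0, -0.4]]])

```text
time_s: 19.1
eef_pos: [0.5905, -0.0128, 0.5038]
eef_rot: [-0.006, 0.661, 0.751, 0.003]
wrist_force: [0.1, 0.2, -2.3]
opening: 0.154
grasp_force: 60.5
```

Call:
send_rows(commands=[[[0, 0, 0, 0, 0, 0.3], [0, 0, 0, 0, 0, 0.5], [0, 0, 0, 0, 0, 0.6], [0, 0, 0, 0, 0, 0.6], [0, 0, 0, 0, 0, 0.6], [0, 0, 0, 0, 0, 0.6], [0, 0, 0, 0, 0, 0.4], [0, 0, 0, 0, 0, 0]]])

```text
time_s: 19.77
eef_pos: [0.5903, -0.0128, 0.5039]
eef_rot: [-0.006, 0.785, 0.62, 0.003]
wrist_force: [0.0, 0.3, -2.5]
opening: 0.153
grasp_force: 60.4
```

```bash
python3 - <<'E'
from h import *
delta([.477,.321,.2624])
q=rot(); 
D=np.array([[.2342,.9722,0],[.9722,-.2342,0],[0,0,-1]])
print("turn units",((q.inv()*R.from_matrix(D)).as_rotvec()/.1).round(2))
E
```

```text
t 19.7667 pos [ 0.5903 -0.0128  0.5039] units [ 9.85 -6.21  8.21] tool [[0.232, 0.973, -0.002], [0.973, -0.232, 0.013], [0.013, -0.005, -1.0]] op 0.15295095852371737 60.43552279472351 [ 0.   0.3 -2.5]
turn units [-0.05 -0.13  0.03]
```

Call:
send_rows(commands=[[[0.2, -0.13, 0, -0.05, -0.13, 0.03], [0.4, -0.25, 0, 0, 0, 0], [0.6, -0.38, 0, 0, 0, 0], [0.8, -0.5, 0, 0, 0, 0], [0.8, -0.5, 0, 0, 0, 0], [0.8, -0.5, 0, 0, 0, 0], [0.8, -0.5, 0, 0, 0, 0], [0.8, -0.5, 0, 0, 0, 0]]])

```text
time_s: 20.43
eef_pos: [0.5301, 0.164, 0.5044]
eef_rot: [0.0, 0.785, 0.62, -0.0]
wrist_force: [-0.1, 0.6, -1.7]
opening: 0.151
grasp_force: 60.4
```

Call:
send_rows(commands=[[[0.8, -0.5, 0, 0, 0, 0], [0.8, -0.5, 0, 0, 0, 0], [0.8, -0.5, 0, 0, 0, 0], [0.8, -0.5, 0, 0, 0, 0], [0.65, -0.42, 0.2, 0, 0, 0], [0.4, -0.25, 0.4, 0, 0, 0], [0.4, -0.25, 0.6, 0, 0, 0], [0, 0, 0.8, 0, 0, 0]]])

```text
time_s: 21.1
eef_pos: [0.477, 0.3211, 0.4456]
eef_rot: [-0.0, 0.784, 0.621, 0.002]
wrist_force: [0.1, -1.0, -2.7]
opening: 0.153
grasp_force: 60.5
```

Call:
send_rows(commands=[[[0, 0, 0.8, 0, 0, 0], [0, 0, 0.8, 0, 0, 0], [0, 0, 0.8, 0, 0, 0], [0, 0, 0.8, 0, 0, 0], [0, 0, 0.6, 0, 0, 0], [0, 0, 0.4, 0, 0, 0], [0, 0, 0.2, 0, 0, 0], [0, 0, 0, 0, 0, 0]]])

```text
time_s: 21.77
eef_pos: [0.478, 0.318, 0.3111]
eef_rot: [-0.0, 0.785, 0.62, -0.001]
wrist_force: [-1.2, -0.0, -1.3]
opening: 0.153
grasp_force: 60.4
```

```bash
cat > c2.py <<'E'
from h import *
delta([.477,.321,.2624])
D=np.array([[.2342,.9722,0],[.9722,-.2342,0],[0,0,-1]])
print("turn units",((rot().inv()*R.from_matrix(D)).as_rotvec()/.1).round(2))
p=imaging.camera('side');W=cloud(p)
b=W.reshape(-1,3);b=b[np.isfinite(b[:,0])];b=b[(abs(b[:,0]-.46)<.1)&(abs(b[:,1]-.32)<.08)]
for r in models.regions_of(p,"scoop")[:2]:
    m=r["region"]&np.isfinite(W[...,0]);w=W[m];print(r["confidence"],len(w),np.percentile(w,[1,99],axis=0).round(3).tolist())
E
python3 c2.py
```

```text
t 21.7667 pos [0.478  0.318  0.3111] units [ 0.09 -0.05  1.62] tool [[0.232, 0.973, -0.002], [0.973, -0.232, -0.001], [-0.002, -0.002, -1.0]] op 0.15310684135454294 60.40332555770874 [-1.2 -0.  -1.3]
turn units [-0.02  0.02  0.02]
0.83 2447 [[0.399, 0.281, 0.054], [0.527, 0.371, 0.169]]
```

Call:
send_rows(commands=[[[0.05, -0.03, 0.3, 0, 0, 0], [0.04, -0.02, 0.4, 0, 0, 0], [0, 0, 0.35, 0, 0, 0], [0, 0, 0.25, 0, 0, 0], [0, 0, 0.12, 0, 0, 0], [0, 0, 0.05, 0, 0, 0], [0, 0, 0.05, 0, 0, 0], [0, 0, 0, 0, 0, 0]]])

```text
time_s: 22.53
eef_pos: [0.478, 0.3206, 0.2665]
eef_rot: [0.0, 0.785, 0.619, -0.0]
wrist_force: [-0.2, 0.2, -1.8]
opening: 0.155
grasp_force: 60.5
```

```bash
python3 c2.py
```

```text
t 22.5333 pos [0.478  0.3206 0.2665] units [ 0.   -0.04  0.14] tool [[0.233, 0.972, -0.0], [0.972, -0.233, -0.0], [-0.001, -0.0, -1.0]] op 0.1550836007136075 60.4546594619751 [-0.2  0.2 -1.8]
turn units [-0.    0.01  0.01]
0.62 2204 [[0.399, 0.286, 0.009], [0.528, 0.374, 0.122]]
```

Call:
send_rows(commands=[[[0, 0, 0.05, 0, 0, 0], [0, 0, 0.04, 0, 0, 0], [0, 0, 0.03, 0, 0, 0], [0, 0, 0.02, 0, 0, 0], [0, 0, 0, 0, 0, 0], [0, 0, 0, 0, 0, 0]]])

```text
time_s: 23.13
eef_pos: [0.4779, 0.3206, 0.2624]
eef_rot: [0.0, 0.785, 0.619, -0.0]
wrist_force: [0.0, -0.8, -2.7]
opening: 0.15
grasp_force: 60.5
```

```bash
python3 c2.py
```

```text
t 23.1333 pos [0.4779 0.3206 0.2624] units [ 0.01 -0.03 -0.  ] tool [[0.233, 0.972, -0.0], [0.972, -0.233, -0.001], [-0.001, -0.0, -1.0]] op 0.14974163515767824 60.454262495040894 [ 0.  -0.8 -2.7]
turn units [-0.    0.01  0.01]
0.76 2260 [[0.398, 0.285, 0.005], [0.529, 0.374, 0.119]]
```

Call:
send_rows(commands=[[[0, 0, 0.02, 0, 0, 0], [0, 0, 0.02, 0, 0, 0], [0, 0, 0, 0, 0, 0], [0, 0, 0, 0, 0, 0]]])

```text
time_s: 23.57
eef_pos: [0.4779, 0.3207, 0.2615]
eef_rot: [0.0, 0.785, 0.619, -0.0]
wrist_force: [-1.4, -0.3, 0.9]
opening: 0.155
grasp_force: 60.8
```

Call:
send_rows(commands=[[[0, 0, 0.02, 0, 0, 0], [0, 0, 0, 0, 0, 0], [0, 0, 0, 0, 0, 0]]])

```text
time_s: 23.82
eef_pos: [0.4779, 0.3207, 0.2614]
eef_rot: [0.0, 0.785, 0.619, -0.0]
wrist_force: [-3.2, -1.5, 6.8]
opening: 0.153
grasp_force: 61.5
```

Call:
send_rows(commands=[[[0, 0, 0, 0, 0, 0], [0, 0, 0, 0, 0, 0], [0, 0, 0, 0, 0, 0], [0, 0, 0, 0, 0, 0], [0, 0, 0, 0, 0, 0], [0, 0, 0, 0, 0, 0], [0, 0, 0, 0, 0, 0], [0, 0, 0, 0, 0, 0]]], jaw=1)

```text
time_s: 24.48
eef_pos: [0.4779, 0.3206, 0.2606]
eef_rot: [0.0, 0.785, 0.619, -0.0]
wrist_force: [0.1, 0.9, -0.4]
opening: 0.998
grasp_force: 0.0
```

Call:
send_rows(commands=[[[0, 0, -0.2, 0, 0, 0], [0, 0, -0.4, 0, 0, 0], [0, 0, -0.6, 0, 0, 0], [0, 0, -0.8, 0, 0, 0], [0, 0, -0.8, 0, 0, 0], [0, 0, -0.8, 0, 0, 0], [0, 0, -0.6, 0, 0, 0], [0, 0, -0.4, 0, 0, 0]]])

```text
time_s: 25.15
eef_pos: [0.4783, 0.3209, 0.4026]
eef_rot: [0.001, 0.785, 0.619, 0.002]
wrist_force: [-0.4, -0.3, 0.7]
opening: 0.999
grasp_force: 0.0
```

Call:
send_rows(commands=[[[0.5, 0, 0, 0, 0, 0], [0.8, 0, 0, 0, 0, 0], [0.8, 0, 0, 0, 0, 0], [0.8, 0, 0, 0, 0, 0], [0.8, 0, 0, 0, 0, 0], [0.6, 0, 0, 0, 0, 0], [0.3, 0, 0, 0, 0, 0], [0, 0, 0, 0, 0, 0]]])

```text
time_s: 25.82
eef_pos: [0.51, 0.4562, 0.3983]
eef_rot: [-0.0, 0.785, 0.62, -0.0]
wrist_force: [-1.2, -0.9, -0.3]
opening: 1.001
grasp_force: 0.0
```

```bash
python3 - <<'E'
from h import *
delta([.477,.321,.26])
a=imaging.camera('top');b=imaging.camera('side')
A=cv2.resize(a['image'][120:300,200:330],None,fx=3,fy=3);B=cv2.resize(b['image'][150:384,120:350],(410,417))
B=np.vstack([B,np.zeros((123,410,3),np.uint8)])
cv2.imwrite('pics/s8.png',np.hstack([A,B]))
W=cloud(b)
for r in models.regions_of(b,"scoop")[:2]:
    m=r["region"]&np.isfinite(W[...,0]);w=W[m];print(r["confidence"],len(w),np.percentile(w,[1,99],axis=0).round(3).tolist())
E
```

```text
t 25.8167 pos [0.51   0.4562 0.3983] units [-4.64 -0.02  4.61] tool [[0.232, 0.973, -0.001], [0.973, -0.232, -0.0], [-0.0, -0.001, -1.0]] op 1.0012049977516286 0.0 [-1.2 -0.9 -0.3]
0.74 2454 [[0.398, 0.272, 0.004], [0.526, 0.375, 0.121]]
```

View pics/s8.png

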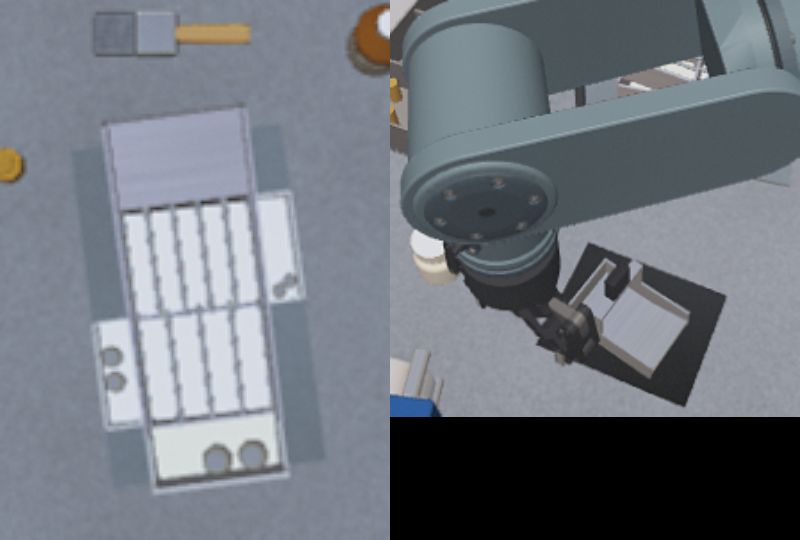

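All six balls are sorted: small at (285,285), medium at (112,370) and large at (235,455). The empty scoop stands upright on the mat at (630,320), and the gripper is free of it.

```bash
python3 -c "
from bench import ctrl
print(ctrl.hand_in())"
```

```text
the job is handed in; nothing more can be done
None
```

The job is done and handed in at about 26 s: all six balls are sorted into their three lanes, and the empty scoop is back upright on the mat with the gripper clear of it.

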